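Close up the vacuum chamber: wing screws in cross order

ROBOT

A 6-joint arm with a two-finger parallel gripper is mounted at the origin on a cart in front of the work surface, level with it; the furniture and walls round the work are solid. World frame = base frame: x ahead of the robot, y to its left, z up, the work surface at z = 0. Lengths are in m, angles in rad, forces in N, time in s.
With the tool pointing down it reaches from about 0.25 to 0.725 m from the base axis. Payload 4 kg.
Tool frame: the origin (TCP) lies midway between the tips of the shut fingers; the grasp point (between the pads) lies 19 mm behind it; z points along the fingers, y is the direction in which the jaws open and shut (so a half turn about z gives the same grasp; the last joint's range is limited). The gripper opens to 85 mm and grips with 20 to 120 N. Pads are 22 mm wide; open, the fingers measure 114 mm over their backs; the gripper's body (76 mm by 85 mm) begins 54 mm behind the grasp point. The pads swing forward as they close: fully open they stand 13 mm farther back than shut.
Start: joints at [-1.138, 0.241, 0.005, 1.335, 0, 1.571], TCP at [0.21, -0.454, 0.231] pointing down, gripper open.
Joint ranges: [-2.72, 2.72], [-1.05, 1.87], [-1.09, 1.28], [-1.99, 2.15], [-1.42, 1.44], [-3.14, 3.14]. Speed limits (rad/s): [2.79, 2.79, 3.14, 3.14, 3.14, 3.14].

INTERFACE

Orientations are given as [roll, pitch, yaw] about the fixed x, y, z axes, in that order (R = Rz(yaw) Ry(pitch) Rx(roll)).
In Python, from rig import env gives the robot as it stands.
- The arm moves only by the tool apply_moves, never from a script. Its argument "motion" is a list of rows, each an object with "dp": the shift along the tool's x, y, z in mm, a list of three; "turn": the turn about the tool's z in degrees. A call has 1 to 12 rows; each row shifts and turns the pose as measured when the row begins, along the tool's axes as they then stand; what a row does not reach is not made up. A row lasts 1/10 s, in which the tool goes at most 50 mm and 8.59 degrees, less where a joint would pass 70% of its speed; a pose out of reach is approached as far as the arm can. A call is refused whole if a number of a shift passes 50 or a number of a turn 8.59, either way. A call with a gripper value outside its range is refused whole. "fingers" is the opening, from 0 (shut) to 1 (fully open), set as the call begins (left out, the last holds). The fingers move at their own pace and stop on an object; the grip force is fixed at half the most. Time passes only in rows, so rows that do not move let the fingers close. It gives the time, the measured TCP pose, the force and the opening at its end, in the units of the state.
- env.state(): the state, without advancing time (a new reading comes with each control period).
- env.read_camera(name): name is "side" or "top" or "wrist"; returns a dict with "pixels" (480x640x3 uint8, blue, green, red), "K" (3x3 intrinsics, pixels), "position" and "attitude" of the camera in the world; the wrist camera has in their place "tool_from_camera" (4x4, takes a point from camera to tool coordinates, whose origin is the TCP and whose axes are the flange's). Camera axes: x right, y down, z forward; pixel columns grow to the right and rows downward; lengths in m; the calibration is good to about 2 mm. A picture is of the moment at which its call begins: read the wrist's pose just before it. There is no depth.
- env.hand_in(): hands the job in, once; it reports no verdict.
Trained networks look in a picture, given as the dict that the camera call returned (one of the last four; its "shot" number tells which), for a name from the list of things; names that differ only in an ending like _2 or _b are one class to them, and where a whole thing is asked for, a point or a joint stands for the part that bears it (a point fixed in the world has none). Each returns a list of dicts, best first, with "score" (0 to 1); they miss things now and then, are a little off and sometimes report something else, mostly with a low value. They report only what shows in the picture. A call takes as long as a camera call.
- env.find_in(picture, query): "at" ([x, y, z] in m, in world coordinates, good to about 4 mm: the middle of the surface that is visible of it).
- env.trace(picture, query): "pixels" (480x640 bool, what is visible of it).
The state is a dict: "t": time; "q": joint angles; "joint_vel": joint speeds; "joint_efforts": joint torques, N m; "tool_pos": TCP position; "tool_rot": TCP orientation; "wrist_force": force on the tool from outside, world axes, zero at the start; "torque": the same for the moment, N m; "finger_gap": finger opening in m.
Only numpy, scipy, OpenCV 4.12 (cv2) and the standard library are available. Lean on these libraries where they do the work, as an engineer would, in place of code of your own. Each camera call takes 0.05 s, during which the arm holds its last target. There are 200 camera calls.

TASK

The cover of the vacuum drying chamber is resting on its gasket with all four wing screws slack. Tighten them evenly, clockwise and in cross order (one, the one opposite it, then the other two), in two rounds: in the first round give each screw about half of its turn, and only when all four have had that, go round again in the same manner and turn each fully home, so that the cover never cocks and ends up level. Do not lean on the cover, and leave the things that lie around alone.

Things in the scene. Friction and masses are not known exactly. Their poses are not given: they have to be found in the camera images.
- chamber: fixed vacuum drying chamber: a round stainless pot, flange 200 mm across and 84 mm high, brass needle valve on its +y side, dial gauge on its -y side, blanked pump port on its +x side (none of them to be used). Origin: centre of its underside on the worktop; z up. The four wing screws stand 84 mm from its vertical axis.
- cover: round aluminium cover, 200 mm across, 12 mm thick, with an 80 mm glass window in a dark bezel 4 mm proud, on the flat red-brown gasket of the chamber. Origin: centre of its underside, z up. Held by the four screws: a screw lets its corner down 0.84 mm per rad. Underside 86.6 mm over the worktop with all screws at 0, 85.0 mm with all home; upper face 12 mm higher.
- wing_a (a joint): turning angle in rad of the dark blue wing screw between the chamber's +x and +y (bearing 45 degrees) seen from the chamber's axis (a and c are opposite, b and d are opposite). It grows as the screw is turned clockwise seen from above: 0 slack, 1.9 fully home at a hard stop; starts between 0 and 0.25. Stiff (0.12 N m all the way) and stays where it is left.
- grip_a (a point): on the axis of wing screw a, 22 mm over the cover's upper face, amid its two wings. x along the wings, y across their flat faces, z up; turns with the screw. Wings 9 mm thick, 46 mm tip to tip, their top 31 mm over the cover; the hub (19 mm wide) ends 12.5 mm over it: grip across y with fingertips 13 to 17 mm over the cover. Fully home, the wings point at the window's centre.
- wing_b (a joint): turning angle in rad of the dark blue wing screw between -x and +y (135 degrees) seen from the chamber's axis (a and c are opposite, b and d are opposite). It grows as the screw is turned clockwise seen from above: 0 slack, 1.9 fully home at a hard stop; starts between 0 and 0.25. Stiff (0.12 N m all the way) and stays where it is left.
- grip_b (a point): on the axis of wing screw b, 22 mm over the cover's upper face, amid its two wings. x along the wings, y across their flat faces, z up; turns with the screw. Wings 9 mm thick, 46 mm tip to tip, their top 31 mm over the cover; the hub (19 mm wide) ends 12.5 mm over it: grip across y with fingertips 13 to 17 mm over the cover. Fully home, the wings point at the window's centre.
- wing_c (a joint): turning angle in rad of the dark blue wing screw between -x and -y (225 degrees) seen from the chamber's axis (a and c are opposite, b and d are opposite). It grows as the screw is turned clockwise seen from above: 0 slack, 1.9 fully home at a hard stop; starts between 0 and 0.25. Stiff (0.12 N m all the way) and stays where it is left.
- grip_c (a point): on the axis of wing screw c, 22 mm over the cover's upper face, amid its two wings. x along the wings, y across their flat faces, z up; turns with the screw. Wings 9 mm thick, 46 mm tip to tip, their top 31 mm over the cover; the hub (19 mm wide) ends 12.5 mm over it: grip across y with fingertips 13 to 17 mm over the cover. Fully home, the wings point at the window's centre.
- wing_d (a joint): turning angle in rad of the dark blue wing screw between +x and -y (315 degrees) seen from the chamber's axis (a and c are opposite, b and d are opposite). It grows as the screw is turned clockwise seen from above: 0 slack, 1.9 fully home at a hard stop; starts between 0 and 0.25. Stiff (0.12 N m all the way) and stays where it is left.
- grip_d (a point): on the axis of wing screw d, 22 mm over the cover's upper face, amid its two wings. x along the wings, y across their flat faces, z up; turns with the screw. Wings 9 mm thick, 46 mm tip to tip, their top 31 mm over the cover; the hub (19 mm wide) ends 12.5 mm over it: grip across y with fingertips 13 to 17 mm over the cover. Fully home, the wings point at the window's centre.
- timer: white bench timer 66x62x18 mm, lying flat, a bystander on the worktop. Origin: centre of its underside.
- tweezers: steel tweezers 131 mm long, lying flat, a bystander on the worktop. Origin: centre of its underside.
- crucible_lid: white porcelain lid 51 mm across with a small knob, a bystander on the worktop. Origin: centre of its underside.
- vial: sample vial with a white cap, 22 mm across and 43 mm tall, a bystander on the worktop. Origin: centre of its underside.
- beaker: empty glass beaker 94 mm across and 112 mm tall, a bystander on the worktop. Origin: centre of its underside.

How it is judged:
By the outcome, as a careful person would: the job done as asked, in the order asked, and still so for the second after the job is handed in, with the robot touching nothing.
It also fails if it takes over 72 s, if anything falls off the work surface, if the arm or the gripper's body presses on something with over 40 N, if the wrist force passes 120 N, or if a joint passes its speed limit or range.

## Working session

There is one attempt and no reset: what is moved stays moved. The work goes in short steps, Python scripts to look and compute and a tool call to move; the robot and the scene stay as the last step left them, time stands still between calls to the robot, and variables do not carry over. Pictures are saved under pics/ and viewed, about 8 in all and at most 12, crops included, and the job is handed in when it is done.

Besides the shell and the picture viewer there is one more tool, called after ">>>" as name(argument=value, ...) on one line, values as JSON. apply_moves: Moves the arm, as the interface text tells. Its arguments: {"type":"object","properties":{"motion":{"type":"array"},"fingers":{"type":"number"}},"required":["motion"]}

```bash
ls; mkdir -p pics
cat > h.py <<'E'
import numpy as np, cv2
from rig import env
from scipy.spatial.transform import Rotation as R
def cam(name):
    s=env.state(); p=env.read_camera(name); 
    if name=="wrist":
        T=np.eye(4); T[:3,:3]=R.from_euler('xyz',s['tool_rot']).as_matrix(); T[:3,3]=s['tool_pos']
        p['T']=T@np.array(p['tool_from_camera'])
    return p
E
python3 - <<'E'
from h import *
s=env.state(); print({k:np.round(v,3) for k,v in s.items()})
for n in ("top","side"):
    p=cam(n); cv2.imwrite(f"pics/{n}0.png",p['pixels'])
    print(n,{k:(np.round(v,3) if k!='pixels' else 0) for k,v in p.items()})
    for q in ("chamber","cover","wing_a","grip_a","beaker","vial","timer"):
        for r in env.find_in(p,q)[:5]: print(q,np.round(r['at'],4),round(r['score'],2))
E
```

```text
pics
{'t': np.float64(0.0), 'q': array([-1.138,  0.241,  0.004,  1.335, -0.   ,  1.571]), 'joint_vel': array([ 0.   ,  0.   , -0.001,  0.001,  0.   , -0.001]), 'joint_efforts': array([ 1.0000e-03, -3.7232e+01,  2.5241e+01,  1.7000e-02,  0.0000e+00,
        0.0000e+00]), 'tool_pos': array([ 0.209, -0.453,  0.23 ]), 'tool_rot': array([-3.14 ,  0.   ,  0.433]), 'wrist_force': array([ 0.1  , -0.923,  0.22 ]), 'torque': array([ 0.008, -0.029, -0.041]), 'finger_gap': np.float64(0.085)}
top {'pixels': 0, 'K': array([[607.012,   0.   , 315.747],
       [  0.   , 607.012, 235.528],
       [  0.   ,   0.   ,   1.   ]]), 'position': array([ 0.364, -0.051,  1.651]), 'attitude': array([-3.033,  0.006, -1.592]), 'shot': np.int64(1)}
cover [ 0.5319 -0.0571  0.0998] 0.73
cover [ 0.5273 -0.0616  0.1009] 0.2
wing_a [ 0.5556 -0.1361  0.1232] 0.62
wing_a [0.5047 0.0217 0.1238] 0.61
wing_a [ 0.4533 -0.0861  0.1199] 0.58
wing_a [ 0.6134 -0.0296  0.1203] 0.38
grip_a [ 0.6142 -0.0322  0.1247] 0.57
beaker [ 0.5719 -0.4453  0.0404] 0.7
vial [0.5311 0.3276 0.0452] 0.38
timer [ 0.3857 -0.3738  0.0147] 0.68
side {'pixels': 0, 'K': array([[599.332,   0.   , 328.068],
       [  0.   , 599.332, 246.849],
       [  0.   ,   0.   ,   1.   ]]), 'position': array([-0.099,  1.078,  0.655]), 'attitude': array([-1.968, -0.024, -2.618]), 'shot': np.int64(2)}
chamber [ 0.5045 -0.0123  0.0967] 0.82
cover [ 0.5239 -0.0431  0.0991] 0.79
wing_a [ 0.4442 -0.0781  0.1146] 0.65
wing_a [ 0.6041 -0.0204  0.1136] 0.59
wing_a [0.4973 0.0268 0.1169] 0.55
wing_a [ 0.5567 -0.1304  0.1127] 0.44
grip_a [ 0.5553 -0.1369  0.1166] 0.59
grip_a [0.496  0.0259 0.1143] 0.57
grip_a [ 0.4424 -0.0733  0.1168] 0.53
beaker [ 0.5579 -0.4019  0.072 ] 0.61
vial [0.529  0.3399 0.0319] 0.65
timer [ 0.5546 -0.1324  0.1122] 0.6
```

View top.

Run:
```python
import cv2
a=cv2.imread("pics/top0.png"); cv2.imwrite("pics/top0b.png",a)
```

```text
(no output)
```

View pics/top0.png

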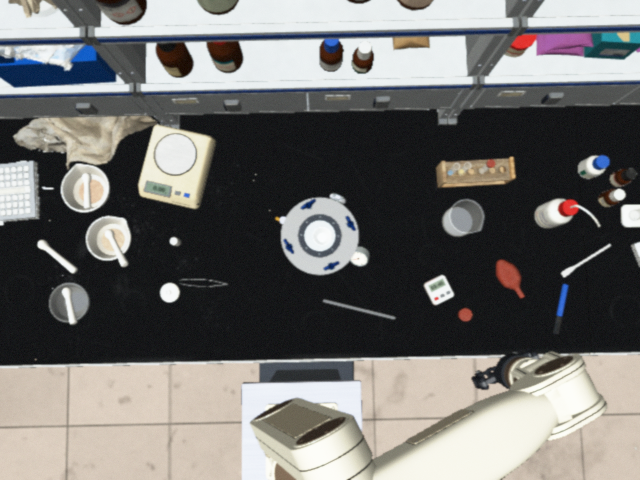

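View pics/side0.png

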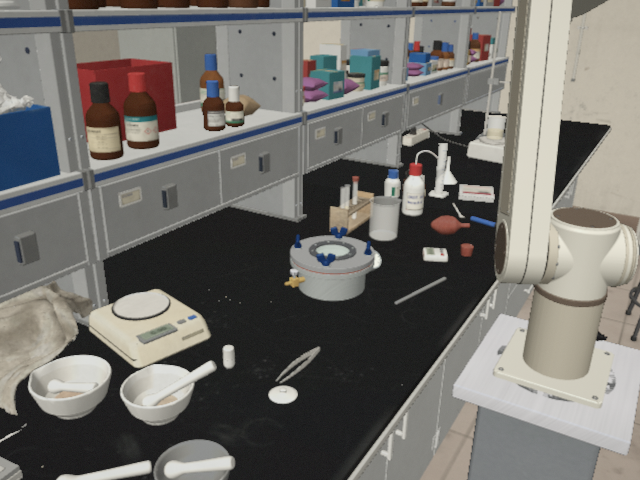

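The top view shows the chamber centred near px (320,237). The brass valve is at (283,218), so the chamber yaw is about -27°. The wing screws sit at (310,203), (350,223), (331,267) and (289,245). The side view shows the cover resting with clear space around it. I'll go above it now.

>>> apply_moves(motion=[{"dp": [38, -19, -9], "turn": 0}, {"dp": [38, -19, -9], "turn": 0}, {"dp": [38, -19, -9], "turn": 0}, {"dp": [38, -19, -9], "turn": 0}, {"dp": [38, -19, -9], "turn": 0}, {"dp": [38, -19, -9], "turn": 0}, {"dp": [38, -19, -9], "turn": 0}, {"dp": [38, -19, -9], "turn": 0}, {"dp": [38, -19, -9], "turn": 0}, {"dp": [38, -19, -9], "turn": 0}, {"dp": [38, -19, -9], "turn": 0}, {"dp": [38, -19, -9], "turn": 0}], fingers=0.5)

```text
t: 2.0
tool_pos: [0.5386, -0.0465, 0.3431]
tool_rot: [3.139, -0.002, 0.42]
wrist_force: [0.6, 0.3, -0.1]
finger_gap: 0.0427
```

```bash
cat >> h.py <<'E'
def toplane(p,uv,z):
    d=np.linalg.inv(p['K'])@np.vstack([np.array(uv,float).T,np.ones(len(uv))])
    T=p['T']; d=T[:3,:3]@d; o=T[:3,3]
    return (o[:,None]+d*((z-o[2])/d[2])).T
E
python3 - <<'E'
from h import *
p=cam("wrist"); cv2.imwrite("pics/w1.png",p['pixels']); s=env.state()
print(np.round(p['T'],3), np.degrees(s['q'][[0,5]]),s['tool_rot'])
np.save('T.npy',p['T']);np.save('K.npy',p['K'])
for q in ("cover","wing_a","grip_a"):
    for r in env.find_in(p,q)[:6]: print(q,np.round(r['at'],4),round(r['score'],2))
for i,r in enumerate(env.trace(p,"wing_a")[:6]):
    v,u=np.nonzero(r['pixels']); P=toplane(p,np.c_[u,v],0.128)
    c=P.mean(0); w,V=np.linalg.eigh(np.cov(P[:,:2].T)); a=np.degrees(np.arctan2(V[1,1],V[0,1]))%180
    print(i,round(r['score'],2),len(u),u.mean().round(),v.mean().round(),c.round(4),a.round(1),np.sqrt(w).round(4))
E
```

```text
[[ 0.407 -0.872 -0.27   0.607]
 [-0.913 -0.388 -0.124 -0.016]
 [ 0.003  0.297 -0.955  0.486]
 [ 0.     0.     0.     1.   ]] [ -4.44390732 151.18777229] [ 3.14097226 -0.00766931  0.42532087]
cover [ 0.5389 -0.0545  0.0968] 0.71
wing_a [ 0.5555 -0.1301  0.1228] 0.93
wing_a [ 0.456  -0.0822  0.1212] 0.86
wing_a [0.5099 0.0226 0.1212] 0.69
wing_a [ 0.6159 -0.0318  0.119 ] 0.62
wing_a [ 0.4119 -0.3596  0.009 ] 0.59
wing_a [0.5365 0.3267 0.0314] 0.29
grip_a [ 0.6091 -0.0324  0.1221] 0.97
grip_a [ 0.4523 -0.0816  0.1199] 0.93
grip_a [ 0.5581 -0.1376  0.1186] 0.63
grip_a [ 0.5394 -0.0543  0.097 ] 0.34
0 0.96 510 331.0 139.0 [ 0.6104 -0.0301  0.128 ] 120.2 [0.0044 0.0099]
1 0.94 521 317.0 283.0 [ 0.4589 -0.0823  0.128 ] 113.9 [0.0065 0.0107]
2 0.72 508 396.0 223.0 [ 0.5595 -0.1317  0.128 ] 35.3 [0.0051 0.0108]
3 0.64 511 250.0 210.0 [0.5074 0.0188 0.128 ] 25.0 [0.005  0.0106]
```

View pics/w1.png

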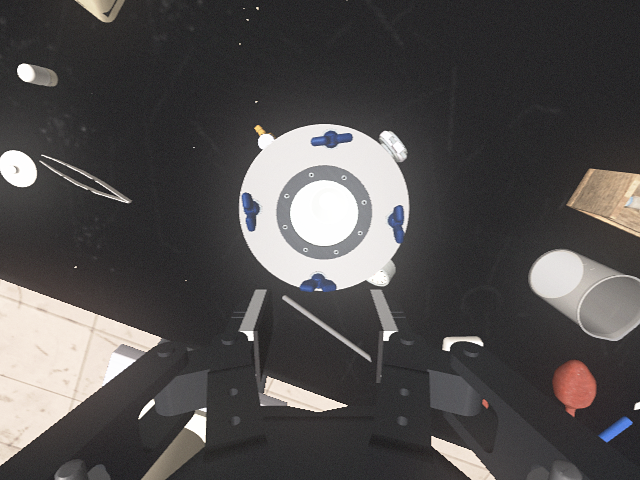

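The wrist view shows all four screws: a (331,139), c (317,283), d (396,223) and b (250,210). Combining the traces puts the centre near (0.532,-0.057), with screw a bearing 19°. I'll start with screw a.

>>> apply_moves(motion=[{"dp": [37, 7, 10], "turn": 0}, {"dp": [37, 7, 10], "turn": 0}, {"dp": [0, 0, 14], "turn": -8.59}, {"dp": [0, 0, 14], "turn": -8.59}, {"dp": [0, 0, 14], "turn": -8.59}, {"dp": [0, 0, 14], "turn": -8.59}, {"dp": [0, 0, 14], "turn": -8.59}, {"dp": [0, 0, 14], "turn": -8.59}, {"dp": [0, 0, 14], "turn": -8.59}, {"dp": [0, 0, 14], "turn": -8.59}, {"dp": [0, 0, 14], "turn": -8.59}, {"dp": [0, 0, 14], "turn": -8.59}])

```text
t: 3.45
tool_pos: [0.6013, -0.0535, 0.1772]
tool_rot: [-3.136, 0.004, 1.917]
wrist_force: [1.0, -0.1, -0.2]
finger_gap: 0.0428
```

```bash
cat >> h.py <<'E'
C=np.array([.532,-.0574]); PHI=np.radians(19)
def screw(n): 
    f=PHI+np.pi/2*"abcd".index(n); return C+.084*np.array([np.cos(f),np.sin(f)]), np.degrees(f)
def go(n,theta,z):
    "dp (mm) in present tool axes and turn (deg) to grip screw n at angle theta"
    s=env.state(); c,f=screw(n); y=np.degrees(s['tool_rot'][2]); M=R.from_euler('xyz',s['tool_rot']).as_matrix()
    psi=f+np.degrees(1.9-theta); d=M.T@(np.r_[c,z]-s['tool_pos']); 
    t=(y-psi)%180
    print(n,'dp',np.round(d*1000,1),'turn',np.round([t,t-180],1),'q1,q6',np.degrees(s['q'][[0,5]]).round(1),'pos',np.round(s['tool_pos'],4),'yaw',round(y,1),'F',np.round(s['wrist_force'],1),'gap',round(float(s['finger_gap']),4),'t',round(float(s['t']),2))
def wings(p,z=.118,k=6):
    for i,r in enumerate(env.trace(p,"wing_a")[:k]):
        v,u=np.nonzero(r['pixels']); P=toplane(p,np.c_[u,v],z)
        c=P.mean(0); w,V=np.linalg.eigh(np.cov(P[:,:2].T)); a=np.degrees(np.arctan2(V[1,1],V[0,1]))%180
        print(i,round(r['score'],2),len(u),u.mean().round(),v.mean().round(),c.round(4),a.round(1),np.sqrt(w).round(4))
E
python3 - <<'E'
from h import *
p=cam("wrist"); cv2.imwrite("pics/w2.png",p['pixels']); wings(p,.12); go('a',.13,.113)
E
```

```text
0 0.87 372 211.0 334.0 [ 0.5501 -0.1298  0.12  ] 64.1 [0.0019 0.0102]
1 0.82 1402 345.0 229.0 [ 0.6092 -0.0295  0.12  ] 121.8 [0.0043 0.0113]
2 0.75 2451 81.0 226.0 [ 0.4557 -0.0829  0.12  ] 98.8 [0.0082 0.0112]
3 0.55 2211 199.0 85.0 [0.5052 0.0196 0.12  ] 25.7 [0.0047 0.0115]
a dp [18.2 19.3 62.2] turn [169. -11.] q1,q6 [-4.9 65.6] pos [ 0.5998 -0.0533  0.1754] yaw 109.5 F [-0.5  0.  -0.1] gap 0.0426 t 3.55
```

View pics/w2.png

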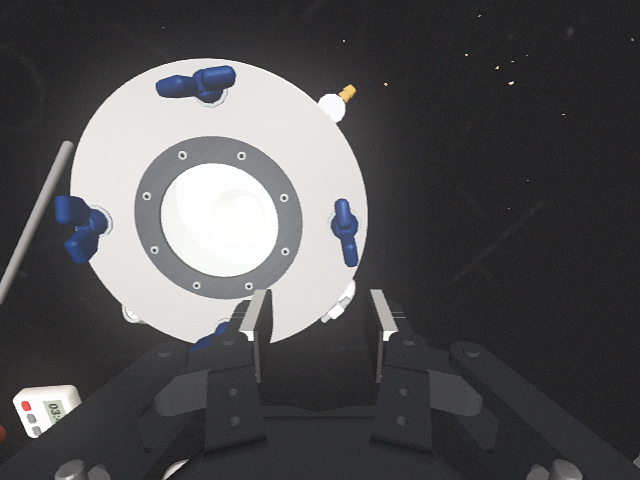

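Screw a is at (345,229), slightly up and left of the fingers, with its wing at about 121°. I'll correct the position and then descend.

>>> apply_moves(motion=[{"dp": [9, 9, 5], "turn": -5.5}, {"dp": [9, 9, 5], "turn": -5.5}, {"dp": [0, 0, 0], "turn": 0}])

```text
t: 3.85
tool_pos: [0.6085, -0.0337, 0.1673]
tool_rot: [-3.132, 0.001, 2.091]
wrist_force: [-0.4, 0.4, -0.2]
finger_gap: 0.0428
```

Run:
```python
from h import *
go('a',.13,.113); p=cam("wrist"); wings(p,.12)
```

```text
a dp [ 1.8  4.9 54.3] turn [179.4  -0.6] q1,q6 [-3.  57.2] pos [ 0.6085 -0.0337  0.1673] yaw 119.8 F [-0.4  0.4 -0.2] gap 0.0428 t 3.85
0 0.93 2240 199.0 90.0 [0.5046 0.02   0.12  ] 27.6 [0.0044 0.0115]
1 0.92 1415 325.0 261.0 [ 0.6093 -0.0294  0.12  ] 120.9 [0.0044 0.0114]
2 0.73 534 190.0 337.0 [ 0.5598 -0.1199  0.12  ] 176.7 [0.0041 0.0053]
3 0.64 2887 50.0 210.0 [ 0.4556 -0.0821  0.12  ] 94.4 [0.0083 0.0114]
```

>>> apply_moves(motion=[{"dp": [1, 2, 14], "turn": -0.5}, {"dp": [1, 2, 14], "turn": 0}, {"dp": [0, 0, 14], "turn": 0}, {"dp": [0, 0, 11], "turn": 0}, {"dp": [0, 0, 0], "turn": 0}])

```text
t: 4.45
tool_pos: [0.612, -0.0358, 0.1185]
tool_rot: [-3.139, 0.007, 2.08]
wrist_force: [-0.7, -0.3, -1.0]
finger_gap: 0.043
```

Run:
```python
from h import *
go('a',.13,.113); p=cam("wrist"); cv2.imwrite("pics/w3.png",p['pixels'])
```

```text
a dp [5.3 2.3 5.5] turn [178.8  -1.2] q1,q6 [-3.1 57.7] pos [ 0.612  -0.0358  0.1185] yaw 119.2 F [-0.7 -0.3 -1. ] gap 0.043 t 4.45
```

View pics/w3.png

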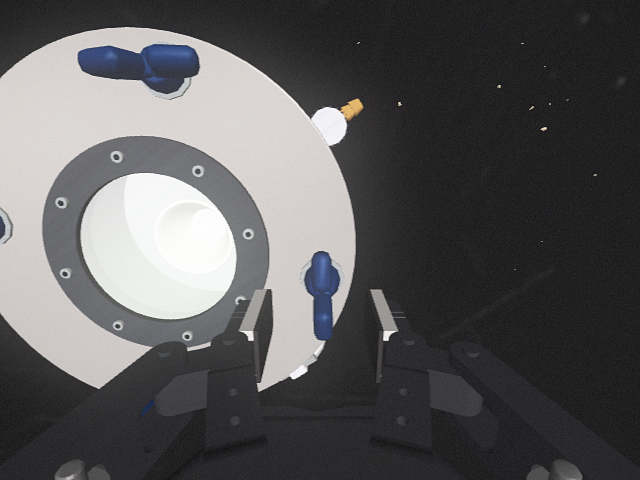

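The wing at (322,295) stands midway between the fingers, so I'll make the final small shift and close.

>>> apply_moves(motion=[{"dp": [5, 2, 5], "turn": -1}, {"dp": [1, 0, 1], "turn": 0}, {"dp": [0, 0, 0], "turn": 0}])

```text
t: 4.8
tool_pos: [0.6124, -0.0297, 0.1152]
tool_rot: [3.141, 0.01, 2.097]
wrist_force: [0.4, 0.1, -0.0]
finger_gap: 0.0427
```

>>> apply_moves(motion=[{"dp": [0, 0, 0], "turn": 0}, {"dp": [0, 0, 0], "turn": 0}, {"dp": [0, 0, 0], "turn": 0}, {"dp": [0, 0, 0], "turn": 0}, {"dp": [0, 0, 0], "turn": 0}, {"dp": [0, 0, 0], "turn": 0}], fingers=0)

```text
t: 5.4
tool_pos: [0.6112, -0.0303, 0.1162]
tool_rot: [-3.14, 0.01, 2.097]
wrist_force: [-0.8, -1.4, -0.1]
finger_gap: 0.0071
```

Run:
```python
from h import *
go('a',.95,.113)
```

```text
a dp [0.2 0.3 3.2] turn [  46.7 -133.3] q1,q6 [-2.6 57.3] pos [ 0.6112 -0.0303  0.1162] yaw 120.2 F [-0.8 -1.4 -0.1] gap 0.0071 t 5.4
```

>>> apply_moves(motion=[{"dp": [0, 0, 0], "turn": 8}, {"dp": [0, 0, 0], "turn": 8}, {"dp": [0, 0, 0], "turn": 8}, {"dp": [0, 0, 0], "turn": 8}, {"dp": [0, 0, 0], "turn": 8}, {"dp": [0, 0, 0], "turn": 6}, {"dp": [0, 0, 0], "turn": 0}])

```text
t: 6.1
tool_pos: [0.6109, -0.0304, 0.1157]
tool_rot: [3.136, 0.01, 1.263]
wrist_force: [-0.5, -0.3, 0.8]
finger_gap: 0.0073
```

Run:
```python
from h import *
go('a',.95,.113); print(env.state()['torque'])
```

```text
a dp [0.6 0.4 2.7] turn [179.  -1.] q1,q6 [ -2.5 105.1] pos [ 0.6109 -0.0304  0.1157] yaw 72.4 F [-0.5 -0.3  0.8] gap 0.0073 t 6.1
[-0.11508009  0.11191518 -0.00239761]
```

>>> apply_moves(motion=[{"dp": [0, 0, 0], "turn": 0}, {"dp": [0, 0, 0], "turn": 0}, {"dp": [0, 0, 0], "turn": 0}, {"dp": [0, 0, -15], "turn": 0}, {"dp": [0, 0, -20], "turn": 0}, {"dp": [0, 0, -30], "turn": 0}, {"dp": [0, 0, -30], "turn": 0}], fingers=0.5)

```text
t: 6.8
tool_pos: [0.6081, -0.0289, 0.2078]
tool_rot: [-3.137, 0.011, 1.272]
wrist_force: [0.1, 0.9, 0.9]
finger_gap: 0.0426
```

Run:
```python
from h import *
p=cam("wrist"); cv2.imwrite("pics/w4.png",p['pixels']); wings(p,.12); go('c',.24,.113)
```

```text
0 0.92 1034 299.0 373.0 [ 0.5596 -0.1323  0.12  ] 46.1 [0.0062 0.0127]
1 0.9 1060 322.0 243.0 [ 0.6105 -0.0291  0.12  ] 73.7 [0.0045 0.0115]
2 0.78 458 150.0 344.0 [ 0.454  -0.0707  0.12  ] 8.7 [0.003  0.0107]
3 0.67 1161 160.0 220.0 [0.5061 0.0202 0.12  ] 24.3 [0.0044 0.0123]
c dp [ -99.2 -135.6   99.5] turn [138.7 -41.3] q1,q6 [ -2.4 104.7] pos [ 0.6111 -0.029   0.2123] yaw 72.9 F [ 0.5 -0.1  0.1] gap 0.0426 t 6.9
```

View pics/w4.png

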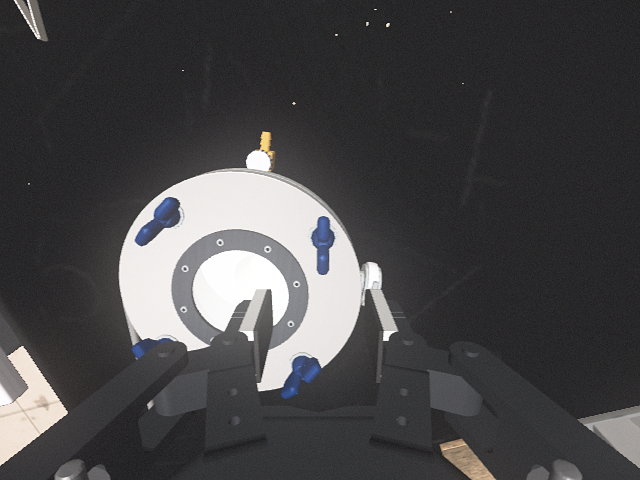

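Screw a turned: its wing now lies at about 73°, so θ≈0.95. It shows at (322,243). Next is c, the opposite screw.

>>> apply_moves(motion=[{"dp": [-25, -34, 0], "turn": 0}, {"dp": [-25, -34, 0], "turn": 0}, {"dp": [-25, -34, 0], "turn": 0}, {"dp": [-25, -34, 0], "turn": 0}, {"dp": [0, 0, 8], "turn": -8.3}, {"dp": [0, 0, 8], "turn": -8.3}, {"dp": [0, 0, 8], "turn": -8.3}, {"dp": [0, 0, 8], "turn": -8.3}, {"dp": [0, 0, 8], "turn": -8.3}, {"dp": [0, 0, 0], "turn": 0}])

```text
t: 7.9
tool_pos: [0.4435, -0.0861, 0.1643]
tool_rot: [-3.137, 0.008, 2.028]
wrist_force: [0.1, -0.3, -0.1]
finger_gap: 0.0427
```

Run:
```python
from h import *
go('c',.24,.114); p=cam("wrist");  wings(p,.12)
```

```text
c dp [-2.4  8.9 50.3] turn [   2.1 -177.9] q1,q6 [-10.6  53.2] pos [ 0.4435 -0.0861  0.1643] yaw 116.2 F [ 0.1 -0.3 -0.1] gap 0.0427 t 7.9
0 0.84 2866 594.0 298.0 [ 0.6031 -0.0298  0.12  ] 37.6 [0.0095 0.0119]
1 0.73 1989 506.0 145.0 [0.5013 0.0207 0.12  ] 27.6 [0.0042 0.012 ]
2 0.67 1439 331.0 270.0 [ 0.4505 -0.085   0.12  ] 115.6 [0.0043 0.0118]
```

>>> apply_moves(motion=[{"dp": [-1, 4, 12], "turn": 0.5}, {"dp": [-1, 4, 12], "turn": 0}, {"dp": [0, 0, 12], "turn": 0}, {"dp": [0, 0, 10], "turn": 0}, {"dp": [0, 0, 0], "turn": 0}])

```text
t: 8.5
tool_pos: [0.4548, -0.0847, 0.1159]
tool_rot: [-3.14, 0.01, 2.01]
wrist_force: [0.0, 0.1, -0.6]
finger_gap: 0.0428
```

Run:
```python
from h import *
go('c',.22,.114)
```

```text
c dp [ 0.9 -2.   1.9] turn [ 1.799e+02 -1.000e-01] q1,q6 [-10.2  54.6] pos [ 0.4548 -0.0847  0.1159] yaw 115.2 F [ 0.   0.1 -0.6] gap 0.0428 t 8.5
```

>>> apply_moves(motion=[{"dp": [1, -2.5, 1.5], "turn": 0}, {"dp": [0, 0, 0], "turn": 0}, {"dp": [0, 0, 0], "turn": 0}, {"dp": [0, 0, 0], "turn": 0}, {"dp": [0, 0, 0], "turn": 0}, {"dp": [0, 0, 0], "turn": 0}, {"dp": [0, 0, 0], "turn": 8}, {"dp": [0, 0, 0], "turn": 8}, {"dp": [0, 0, 0], "turn": 8}, {"dp": [0, 0, 0], "turn": 8}, {"dp": [0, 0, 0], "turn": 8}, {"dp": [0, 0, 0], "turn": 0}], fingers=0)

```text
t: 9.7
tool_pos: [0.4524, -0.0848, 0.1138]
tool_rot: [3.135, 0.008, 1.286]
wrist_force: [0.4, 0.1, -2.1]
finger_gap: 0.0069
```

Run:
```python
from h import *
go('c',.95,.114)
```

```text
c dp [ 0.1  0.1 -0.2] turn [   0.3 -179.7] q1,q6 [-10.3  96. ] pos [ 0.4524 -0.0848  0.1138] yaw 73.7 F [ 0.4  0.1 -2.1] gap 0.0069 t 9.7
```

>>> apply_moves(motion=[{"dp": [0, 0, 0], "turn": 0}, {"dp": [0, 0, 0], "turn": 0}, {"dp": [0, 0, 0], "turn": 0}, {"dp": [0, 0, -15], "turn": 0}, {"dp": [0, 0, -30], "turn": 0}, {"dp": [0, 0, -30], "turn": -8.5}, {"dp": [0, 0, -10], "turn": -8.5}, {"dp": [0, 0, 0], "turn": -8.5}, {"dp": [0, 0, 0], "turn": -8.5}, {"dp": [0, 0, 0], "turn": -8.5}, {"dp": [0, 0, 0], "turn": -8.5}, {"dp": [0, 0, 0], "turn": -8.5}], fingers=0.5)

```text
t: 10.9
tool_pos: [0.4537, -0.0844, 0.2064]
tool_rot: [-3.141, 0.015, 2.35]
wrist_force: [0.3, -0.9, 0.7]
finger_gap: 0.0429
```

>>> apply_moves(motion=[{"dp": [0, 0, 0], "turn": -8.5}, {"dp": [0, 0, 0], "turn": -8.5}, {"dp": [0, 0, 0], "turn": -8.5}, {"dp": [0, 0, 0], "turn": -8.5}, {"dp": [0, 0, 0], "turn": -8.5}, {"dp": [0, 0, 0], "turn": -8.5}, {"dp": [0, 0, 0], "turn": -8.5}, {"dp": [0, 0, 0], "turn": -8.5}, {"dp": [0, 0, 0], "turn": 0}])

```text
t: 11.8
tool_pos: [0.4545, -0.0846, 0.2091]
tool_rot: [-3.124, 0.01, -2.732]
wrist_force: [-0.4, 0.6, -0.1]
finger_gap: 0.0425
```

Run:
```python
from h import *
go('b',.19,.160); p=cam("wrist");  wings(p,.12)
```

```text
b dp [-88.   78.7  48.7] turn [176.5  -3.5] q1,q6 [-10.2 -33.7] pos [ 0.4545 -0.0846  0.2091] yaw -156.5 F [-0.4  0.6 -0.1] gap 0.0425 t 11.8
0 0.97 1128 321.0 237.0 [ 0.449  -0.0869  0.12  ] 69.2 [0.005 0.011]
1 0.86 293 306.0 403.0 [ 0.5902 -0.0397  0.12  ] 110.9 [0.0039 0.0058]
2 0.63 812 211.0 323.0 [ 0.549  -0.1383  0.12  ] 2.8 [0.0059 0.0086]
3 0.62 107 416.0 328.0 [0.4873 0.0112 0.12  ] 67.4 [0.0015 0.004 ]
```

>>> apply_moves(motion=[{"dp": [-29, 26, 10], "turn": -1.2}, {"dp": [-29, 26, 12], "turn": -1.2}, {"dp": [-29, 26, 12], "turn": -1.2}, {"dp": [0, 0, 10], "turn": 0}, {"dp": [0, 0, 0], "turn": 0}])

```text
t: 12.4
tool_pos: [0.5054, 0.0237, 0.1643]
tool_rot: [-3.121, 0.012, -2.685]
wrist_force: [-0.2, -0.3, 0.2]
finger_gap: 0.0426
```

Run:
```python
from h import *
go('b',.19,.114); p=cam("wrist");  wings(p,.12)
```

```text
b dp [ 2.  -0.2 50.3] turn [179.2  -0.8] q1,q6 [  3.2 -23. ] pos [0.5054 0.0237 0.1643] yaw -153.8 F [-0.2 -0.3  0.2] gap 0.0426 t 12.4
0 0.97 347 190.0 341.0 [ 0.589  -0.0295  0.12  ] 103.7 [0.0032 0.0053]
1 0.97 2264 178.0 92.0 [ 0.4501 -0.085   0.12  ] 79.9 [0.0044 0.0114]
2 0.66 1417 318.0 261.0 [0.5016 0.0201 0.12  ] 28.6 [0.0043 0.0113]
```

>>> apply_moves(motion=[{"dp": [1, 0, 12], "turn": -1.5}, {"dp": [1, 0, 12], "turn": 0}, {"dp": [1, 0, 12], "turn": 0}, {"dp": [0, 0, 10], "turn": 0}, {"dp": [0, 0, 0], "turn": 0}])

```text
t: 13.0
tool_pos: [0.5043, 0.0159, 0.1193]
tool_rot: [-3.117, 0.017, -2.665]
wrist_force: [-0.9, -0.7, 0.3]
finger_gap: 0.0429
```

Run:
```python
from h import *
go('b',.18,.114)
```

```text
b dp [-3.   5.4  5.2] turn [179.8  -0.2] q1,q6 [  2.3 -25. ] pos [0.5043 0.0159 0.1193] yaw -152.7 F [-0.9 -0.7  0.3] gap 0.0429 t 13.0
```

>>> apply_moves(motion=[{"dp": [-2.5, 5, 5], "turn": 0}, {"dp": [0, 0, 0], "turn": 0}])

```text
t: 13.2
tool_pos: [0.5044, 0.0209, 0.1142]
tool_rot: [-3.117, 0.018, -2.666]
wrist_force: [-1.1, -0.4, -0.4]
finger_gap: 0.0427
```

Run:
```python
from h import *
go('b',.18,.114)
```

```text
b dp [-0.7  0.9  0.2] turn [179.7  -0.3] q1,q6 [  2.9 -24.3] pos [0.5044 0.0209 0.1142] yaw -152.8 F [-1.1 -0.4 -0.4] gap 0.0427 t 13.2
```

>>> apply_moves(motion=[{"dp": [-0.5, 0.5, 0], "turn": 0}, {"dp": [0, 0, 0], "turn": 0}, {"dp": [0, 0, 0], "turn": 0}, {"dp": [0, 0, 0], "turn": 0}, {"dp": [0, 0, 0], "turn": 0}, {"dp": [0, 0, 0], "turn": 0}, {"dp": [0, 0, 0], "turn": 8.5}, {"dp": [0, 0, 0], "turn": 8.5}, {"dp": [0, 0, 0], "turn": 8.5}, {"dp": [0, 0, 0], "turn": 8.5}, {"dp": [0, 0, 0], "turn": 8.5}, {"dp": [0, 0, 0], "turn": 0}], fingers=0)

```text
t: 14.4
tool_pos: [0.5054, 0.0211, 0.1146]
tool_rot: [-3.134, 0.032, 2.863]
wrist_force: [0.4, 0.3, -0.1]
finger_gap: 0.0073
```

Run:
```python
from h import *
go('b',.95,.114)
```

```text
b dp [1.  0.7 0.6] turn [   0.6 -179.4] q1,q6 [ 3.  18.9] pos [0.5054 0.0211 0.1146] yaw 164.1 F [ 0.4  0.3 -0.1] gap 0.0073 t 14.4
```

>>> apply_moves(motion=[{"dp": [0, 0, 0], "turn": 0}, {"dp": [0, 0, 0], "turn": 0}, {"dp": [0, 0, 0], "turn": 0}, {"dp": [0, 0, -15], "turn": 0}, {"dp": [0, 0, -30], "turn": 0}, {"dp": [0, 0, -30], "turn": -8.5}, {"dp": [0, 0, -10], "turn": -8.5}, {"dp": [0, 0, 0], "turn": -8.5}, {"dp": [0, 0, 0], "turn": -8.5}, {"dp": [0, 0, 0], "turn": -8.5}, {"dp": [0, 0, 0], "turn": -8.5}, {"dp": [0, 0, 0], "turn": 0}], fingers=0.5)

```text
t: 15.6
tool_pos: [0.504, 0.0223, 0.2054]
tool_rot: [-3.108, 0.016, -2.504]
wrist_force: [0.8, -0.1, 0.4]
finger_gap: 0.0429
```

Run:
```python
from h import *
go('d',.05,.160); p=cam("wrist");  wings(p,.12)
```

```text
d dp [  50.9 -159.3   49.9] turn [   1.5 -178.5] q1,q6 [  3.2 -33.3] pos [0.504  0.0223 0.2054] yaw -143.5 F [ 0.8 -0.1  0.4] gap 0.0429 t 15.6
0 0.81 1967 93.0 171.0 [ 0.555  -0.1343  0.12  ] 17.5 [0.0078 0.0111]
1 0.71 1372 189.0 305.0 [ 0.6047 -0.0307  0.12  ] 60.9 [0.008 0.011]
2 0.57 1171 320.0 240.0 [0.5015 0.0182 0.12  ] 167.8 [0.005  0.0112]
3 0.57 1506 235.0 82.0 [ 0.4507 -0.0854  0.12  ] 76.0 [0.0044 0.011 ]
```

>>> apply_moves(motion=[{"dp": [12.5, -39, 5], "turn": 0.5}, {"dp": [12.5, -39, 10], "turn": 0.5}, {"dp": [12.5, -39, 10], "turn": 0.5}, {"dp": [12.5, -39, 10], "turn": 0}, {"dp": [0, 0, 8], "turn": 0}, {"dp": [0, 0, 0], "turn": 0}])

```text
t: 16.3
tool_pos: [0.5579, -0.1385, 0.1654]
tool_rot: [-3.108, 0.02, -2.544]
wrist_force: [-0.2, -0.7, -0.9]
finger_gap: 0.0427
```

Run:
```python
from h import *
go('d',.05,.114); p=cam("wrist");  wings(p,.12)
```

```text
d dp [-1.1  2.3 51.4] turn [179.3  -0.7] q1,q6 [-13.7 -48. ] pos [ 0.5579 -0.1385  0.1654] yaw -145.7 F [-0.2 -0.7 -0.9] gap 0.0427 t 16.3
0 0.93 1390 321.0 266.0 [ 0.5573 -0.1391  0.12  ] 29.0 [0.0043 0.0114]
1 0.77 2682 572.0 329.0 [0.5026 0.0128 0.12  ] 130.3 [0.0097 0.0117]
2 0.63 2338 506.0 170.0 [ 0.4542 -0.0891  0.12  ] 81.2 [0.0051 0.0118]
```

>>> apply_moves(motion=[{"dp": [-1, 2, 13], "turn": 4}, {"dp": [0, 1, 13], "turn": 0}, {"dp": [0, 1, 12], "turn": 0}, {"dp": [0, 1, 10], "turn": 0}, {"dp": [0, 0, 0], "turn": 0}])

```text
t: 16.9
tool_pos: [0.5598, -0.1281, 0.1208]
tool_rot: [-3.105, 0.029, -2.608]
wrist_force: [-0.1, 0.1, 0.4]
finger_gap: 0.0428
```

Run:
```python
from h import *
go('d',.14,.114)
```

```text
d dp [ 5.  -7.   6.9] turn [   0.7 -179.3] q1,q6 [-12.7 -43.2] pos [ 0.5598 -0.1281  0.1208] yaw -149.4 F [-0.1  0.1  0.4] gap 0.0428 t 16.9
```

>>> apply_moves(motion=[{"dp": [4.5, -7, 4], "turn": 0}, {"dp": [0, 0, 1], "turn": 0}, {"dp": [0, 0, 0], "turn": 0}])

```text
t: 17.2
tool_pos: [0.5603, -0.1368, 0.1166]
tool_rot: [-3.104, 0.03, -2.607]
wrist_force: [-0.6, -0.3, 0.0]
finger_gap: 0.0428
```

Run:
```python
from h import *
go('d',.14,.114)
```

```text
d dp [0.9 0.5 2.6] turn [   0.8 -179.2] q1,q6 [-13.5 -44.1] pos [ 0.5603 -0.1368  0.1166] yaw -149.4 F [-0.6 -0.3  0. ] gap 0.0428 t 17.2
```

>>> apply_moves(motion=[{"dp": [0.5, 0, 2], "turn": 0}, {"dp": [0, 0, 0], "turn": 0}, {"dp": [0, 0, 0], "turn": 0}, {"dp": [0, 0, 0], "turn": 0}, {"dp": [0, 0, 0], "turn": 0}, {"dp": [0, 0, 0], "turn": 8}, {"dp": [0, 0, 0], "turn": 8}, {"dp": [0, 0, 0], "turn": 8}, {"dp": [0, 0, 0], "turn": 8}, {"dp": [0, 0, 0], "turn": 8}, {"dp": [0, 0, 0], "turn": 7}, {"dp": [0, 0, 0], "turn": 0}], fingers=0)

```text
t: 18.4
tool_pos: [0.5598, -0.1375, 0.1149]
tool_rot: [-3.138, 0.048, 2.825]
wrist_force: [-0.8, 1.2, 1.1]
finger_gap: 0.0072
```

Run:
```python
from h import *
go('d',.95,.114)
```

```text
d dp [0.7 0.5 0.9] turn [178.4  -1.6] q1,q6 [-13.6   4.6] pos [ 0.5598 -0.1375  0.1149] yaw 161.9 F [-0.8  1.2  1.1] gap 0.0072 t 18.4
```

>>> apply_moves(motion=[{"dp": [0, 0, 0], "turn": 0}, {"dp": [0, 0, 0], "turn": 0}, {"dp": [0, 0, 0], "turn": 0}, {"dp": [0, 0, -15], "turn": 0}, {"dp": [0, 0, -30], "turn": 0}, {"dp": [0, 0, -30], "turn": -8.5}, {"dp": [0, 0, -20], "turn": -8.5}, {"dp": [0, 0, -10], "turn": -8.5}, {"dp": [0, 0, 0], "turn": -8.5}, {"dp": [0, 0, 0], "turn": -8.5}, {"dp": [0, 0, 0], "turn": -8.5}, {"dp": [0, 0, 0], "turn": -8.5}], fingers=0.5)

```text
t: 19.6
tool_pos: [0.5556, -0.1376, 0.2249]
tool_rot: [-3.093, 0.018, -2.395]
wrist_force: [-0.3, -0.5, 0.2]
finger_gap: 0.0426
```

>>> apply_moves(motion=[{"dp": [0, 0, 0], "turn": -8.5}, {"dp": [0, 0, 0], "turn": -8.5}, {"dp": [0, 0, 0], "turn": -8.5}, {"dp": [0, 0, 0], "turn": 0}])

```text
t: 20.0
tool_pos: [0.5557, -0.1383, 0.2252]
tool_rot: [-3.089, -0.005, -1.945]
wrist_force: [-0.0, -0.4, -0.7]
finger_gap: 0.0425
```

Run:
```python
from h import *
go('a',.95,.160); p=cam("wrist");  wings(p,.12); cv2.imwrite("pics/w5.png",p['pixels'])
p=cam("top"); q=env.state()
```

```text
a dp [-121.5   -8.9   65.1] turn [175.1  -4.9] q1,q6 [-13.6 -82.2] pos [ 0.5557 -0.1383  0.2252] yaw -111.5 F [-0.  -0.4 -0.7] gap 0.0425 t 20.0
0 0.78 1172 471.0 254.0 [ 0.4552 -0.0896  0.12  ] 82.3 [0.0056 0.0116]
1 0.76 1040 321.0 239.0 [ 0.5578 -0.1409  0.12  ] 162.2 [0.0054 0.0106]
2 0.73 711 312.0 366.0 [ 0.6077 -0.0351  0.12  ] 66.5 [0.0045 0.0133]
```

>>> apply_moves(motion=[{"dp": [-40, -3, 10], "turn": -1.6}, {"dp": [-40, -3, 15], "turn": -1.6}, {"dp": [-40, -3, 15], "turn": -1.6}, {"dp": [0, 0, 12], "turn": 0}, {"dp": [0, 0, 8], "turn": 0}, {"dp": [0, 0, 0], "turn": 0}])

```text
t: 20.75
tool_pos: [0.6109, -0.0289, 0.1637]
tool_rot: [-3.086, -0.01, -1.875]
wrist_force: [1.0, -0.0, 0.8]
finger_gap: 0.0425
```

Run:
```python
from h import *
go('a',.95,.113); p=cam("wrist");  wings(p,.12)
```

```text
a dp [ 0.5  2.  50.6] turn [179.1  -0.9] q1,q6 [ -2.  -74.6] pos [ 0.6109 -0.0289  0.1637] yaw -107.4 F [ 1.  -0.   0.8] gap 0.0425 t 20.75
0 0.95 2181 515.0 293.0 [0.5055 0.0159 0.12  ] 149.1 [0.0059 0.0125]
1 0.9 4172 587.0 82.0 [ 0.4568 -0.0876  0.12  ] 63.8 [0.0075 0.0111]
2 0.85 1386 322.0 265.0 [ 0.6099 -0.0326  0.12  ] 71.1 [0.0042 0.0115]
3 0.74 2761 357.0 51.0 [ 0.5598 -0.1359  0.12  ] 162.5 [0.0048 0.0109]
```

>>> apply_moves(motion=[{"dp": [0, 1, 13], "turn": -0.5}, {"dp": [0, 1, 13], "turn": 0}, {"dp": [0, 0, 12], "turn": 0}, {"dp": [0, 0, 10], "turn": 0}, {"dp": [0, 0, 0], "turn": 0}])

```text
t: 21.35
tool_pos: [0.6142, -0.0356, 0.1208]
tool_rot: [-3.075, -0.008, -1.876]
wrist_force: [0.4, -0.2, -0.7]
finger_gap: 0.0428
```

Run:
```python
from h import *
go('a',.95,.113)
```

```text
a dp [-4.5  4.9  7.4] turn [179.1  -0.9] q1,q6 [ -2.6 -75.2] pos [ 0.6142 -0.0356  0.1208] yaw -107.5 F [ 0.4 -0.2 -0.7] gap 0.0428 t 21.35
```

>>> apply_moves(motion=[{"dp": [-4.5, 5, 5], "turn": 0}, {"dp": [0, 0, 1], "turn": 0}, {"dp": [0, 0, 0], "turn": 0}])

```text
t: 21.65
tool_pos: [0.6115, -0.03, 0.115]
tool_rot: [-3.073, -0.008, -1.877]
wrist_force: [-0.4, -0.2, -0.9]
finger_gap: 0.0426
```

Run:
```python
from h import *
go('a',.95,.113)
```

```text
a dp [0.1 0.2 2. ] turn [179.  -1.] q1,q6 [ -2.1 -74.6] pos [ 0.6115 -0.03    0.115 ] yaw -107.5 F [-0.4 -0.2 -0.9] gap 0.0426 t 21.65
```

Next I'll close and turn, first most of the way and then home.

>>> apply_moves(motion=[{"dp": [0, 0, 1.5], "turn": 0}, {"dp": [0, 0, 0], "turn": 0}, {"dp": [0, 0, 0], "turn": 0}, {"dp": [0, 0, 0], "turn": 0}, {"dp": [0, 0, 0], "turn": 0}, {"dp": [0, 0, 0], "turn": 8.5}, {"dp": [0, 0, 0], "turn": 8.5}, {"dp": [0, 0, 0], "turn": 8.5}, {"dp": [0, 0, 0], "turn": 8.5}, {"dp": [0, 0, 0], "turn": 8.5}, {"dp": [0, 0, 0], "turn": 6}, {"dp": [0, 0, 0], "turn": 0}], fingers=0)

```text
t: 22.85
tool_pos: [0.6117, -0.0299, 0.1139]
tool_rot: [-3.09, 0.046, -2.738]
wrist_force: [0.9, 0.3, 1.6]
finger_gap: 0.0069
```

Run:
```python
from h import *
go('a',1.9,.113); print(env.state()['torque'])
```

```text
a dp [0.4 0.  0.9] turn [   4.1 -175.9] q1,q6 [ -2.  -25.1] pos [ 0.6117 -0.0299  0.1139] yaw -156.9 F [0.9 0.3 1.6] gap 0.0069 t 22.85
[ 0.04396941  0.64905645 -0.05828222]
```

>>> apply_moves(motion=[{"dp": [0, 0, 0], "turn": 4}, {"dp": [0, 0, 0], "turn": 4}, {"dp": [0, 0, 0], "turn": 4}])

```text
t: 23.15
tool_pos: [0.6117, -0.0302, 0.114]
tool_rot: [-3.099, 0.055, -2.941]
wrist_force: [-1.0, -0.8, 1.0]
finger_gap: 0.0073
```

Run:
```python
from h import *
go('a',1.9,.113); print(env.state()['torque'])
```

```text
a dp [0.3 0.2 1. ] turn [172.5  -7.5] q1,q6 [ -2.  -13.5] pos [ 0.6117 -0.0302  0.114 ] yaw -168.5 F [-1.  -0.8  1. ] gap 0.0073 t 23.15
[-0.24063895  0.65827775  1.62876908]
```

The torque rose to 1.6 N m, so a is against its stop. Next is c.

>>> apply_moves(motion=[{"dp": [0, 0, 0], "turn": 0}, {"dp": [0, 0, 0], "turn": 0}, {"dp": [0, 0, 0], "turn": 0}, {"dp": [0, 0, -15], "turn": 0}, {"dp": [0, 0, -30], "turn": 0}, {"dp": [0, 0, -30], "turn": -8.5}, {"dp": [0, 0, -15], "turn": -8.5}, {"dp": [0, 0, 0], "turn": -8.5}, {"dp": [0, 0, 0], "turn": -8.5}, {"dp": [0, 0, 0], "turn": -8.5}, {"dp": [0, 0, 0], "turn": -8.5}, {"dp": [0, 0, 0], "turn": -8.5}], fingers=0.5)

```text
t: 24.35
tool_pos: [0.606, -0.029, 0.2076]
tool_rot: [-3.072, -0.012, -1.88]
wrist_force: [-0.6, 1.2, 0.2]
finger_gap: 0.0425
```

Run:
```python
from h import *
go('c',.95,.160); p=cam("wrist");  wings(p,.12)
```

```text
c dp [ 99.3 132.3  39.6] turn [178.8  -1.2] q1,q6 [ -1.9 -74.2] pos [ 0.606  -0.029   0.2076] yaw -107.7 F [-0.6  1.2  0.2] gap 0.0425 t 24.35
0 0.97 1296 482.0 269.0 [0.5043 0.0165 0.12  ] 152.3 [0.0054 0.0117]
1 0.96 1673 346.0 71.0 [ 0.5597 -0.1361  0.12  ] 161.4 [0.0048 0.0107]
2 0.91 1121 319.0 244.0 [ 0.61   -0.0338  0.12  ] 22.7 [0.0049 0.011 ]
3 0.76 2301 532.0 95.0 [ 0.4562 -0.0878  0.12  ] 67.9 [0.0065 0.0109]
```

>>> apply_moves(motion=[{"dp": [25, 33, 5], "turn": -0.5}, {"dp": [25, 33, 7], "turn": -0.5}, {"dp": [25, 33, 7], "turn": 0}, {"dp": [25, 33, 7], "turn": 0}, {"dp": [0, 0, 8], "turn": 0}, {"dp": [0, 0, 0], "turn": 0}])

```text
t: 25.05
tool_pos: [0.4466, -0.0867, 0.1614]
tool_rot: [-3.073, -0.012, -1.886]
wrist_force: [0.1, -0.4, -0.8]
finger_gap: 0.0426
```

Run:
```python
from h import *
go('c',.95,.113); p=cam("wrist");  wings(p,.12)
```

```text
c dp [-4.3 -1.7 48.5] turn [178.5  -1.5] q1,q6 [-10.2 -82.2] pos [ 0.4466 -0.0867  0.1614] yaw -108.1 F [ 0.1 -0.4 -0.8] gap 0.0426 t 25.05
0 0.71 1763 125.0 241.0 [ 0.5543 -0.1399  0.12  ] 172.8 [0.0048 0.0132]
1 0.63 1481 316.0 272.0 [ 0.4505 -0.088   0.12  ] 69.7 [0.0044 0.0116]
2 0.53 300 296.0 403.0 [ 0.4926 -0.0021  0.12  ] 157.9 [0.0027 0.0052]
```

>>> apply_moves(motion=[{"dp": [-3, -1, 12], "turn": 0}, {"dp": [-3, -2, 12], "turn": 0}, {"dp": [-1, 0, 12], "turn": 0}, {"dp": [0, 0, 11], "turn": 0}, {"dp": [0, 0, 0], "turn": 0}])

```text
t: 25.65
tool_pos: [0.4653, -0.0805, 0.114]
tool_rot: [-3.063, -0.01, -1.883]
wrist_force: [0.4, 1.0, -0.6]
finger_gap: 0.0427
```

Run:
```python
from h import *
go('c',.95,.113)
```

```text
c dp [ 8.  10.9  0.2] turn [178.7  -1.3] q1,q6 [ -9.  -81.2] pos [ 0.4653 -0.0805  0.114 ] yaw -107.9 F [ 0.4  1.  -0.6] gap 0.0427 t 25.65
```

>>> apply_moves(motion=[{"dp": [8, 11, 0], "turn": 0}, {"dp": [0, 0, 0], "turn": 0}, {"dp": [0, 0, 0], "turn": 0}])

```text
t: 25.95
tool_pos: [0.4533, -0.0844, 0.1133]
tool_rot: [-3.063, -0.009, -1.882]
wrist_force: [-0.0, -0.9, 0.1]
finger_gap: 0.0428
```

Run:
```python
from h import *
go('c',.95,.113)
```

```text
c dp [0.5 0.6 0.3] turn [178.8  -1.2] q1,q6 [ -9.8 -82. ] pos [ 0.4533 -0.0844  0.1133] yaw -107.8 F [-0.  -0.9  0.1] gap 0.0428 t 25.95
```

>>> apply_moves(motion=[{"dp": [0.5, 0.5, 0], "turn": 0}, {"dp": [0, 0, 0], "turn": 0}, {"dp": [0, 0, 0], "turn": 0}, {"dp": [0, 0, 0], "turn": 0}, {"dp": [0, 0, 0], "turn": 0}, {"dp": [0, 0, 0], "turn": 8.5}, {"dp": [0, 0, 0], "turn": 8.5}, {"dp": [0, 0, 0], "turn": 8.5}, {"dp": [0, 0, 0], "turn": 8.5}, {"dp": [0, 0, 0], "turn": 8.5}, {"dp": [0, 0, 0], "turn": 6}, {"dp": [0, 0, 0], "turn": 0}], fingers=0)

```text
t: 27.15
tool_pos: [0.4529, -0.0851, 0.114]
tool_rot: [-3.082, 0.053, -2.743]
wrist_force: [0.5, 0.1, 0.7]
finger_gap: 0.007
```

>>> apply_moves(motion=[{"dp": [0, 0, 0], "turn": 4}, {"dp": [0, 0, 0], "turn": 4}, {"dp": [0, 0, 0], "turn": 4}])

```text
t: 27.45
tool_pos: [0.4531, -0.0854, 0.1141]
tool_rot: [-3.092, 0.064, -2.946]
wrist_force: [-0.6, -1.2, 1.2]
finger_gap: 0.0072
```

Run:
```python
from h import *
go('c',1.9,.113); print(env.state()['torque'])
```

```text
c dp [0.4 0.8 1. ] turn [172.2  -7.8] q1,q6 [ -9.8 -21. ] pos [ 0.4531 -0.0854  0.1141] yaw -168.8 F [-0.6 -1.2  1.2] gap 0.0072 t 27.45
[-0.20021021  0.55641147  1.71794494]
```

c is home too, at 1.7 N m. Now b.

>>> apply_moves(motion=[{"dp": [0, 0, 0], "turn": 0}, {"dp": [0, 0, 0], "turn": 0}, {"dp": [0, 0, 0], "turn": 0}, {"dp": [0, 0, -15], "turn": 0}, {"dp": [0, 0, -30], "turn": 0}, {"dp": [0, 0, -30], "turn": 7}, {"dp": [0, 0, -15], "turn": 7}, {"dp": [0, 0, 0], "turn": 7}, {"dp": [0, 0, 0], "turn": 6}, {"dp": [0, 0, 0], "turn": 0}], fingers=0.5)

```text
t: 28.45
tool_pos: [0.4463, -0.083, 0.2079]
tool_rot: [-3.126, 0.081, 2.857]
wrist_force: [-0.5, 0.1, -0.3]
finger_gap: 0.0426
```

Run:
```python
from h import *
go('b',.95,.160); p=cam("wrist");  wings(p,.12)
```

```text
b dp [-22.6 117.9  48.1] turn [   0.3 -179.7] q1,q6 [-9.6  6.7] pos [ 0.4463 -0.083   0.2079] yaw 163.7 F [-0.5  0.1 -0.3] gap 0.0426 t 28.45
0 0.77 1052 320.0 240.0 [ 0.4488 -0.0845  0.12  ] 13.7 [0.0047 0.0111]
1 0.71 686 296.0 365.0 [ 0.5521 -0.1355  0.12  ] 159.6 [0.0041 0.014 ]
2 0.63 1294 472.0 266.0 [0.499 0.017 0.12 ] 177.8 [0.0058 0.012 ]
```

>>> apply_moves(motion=[{"dp": [-7, 39, 8], "turn": 0}, {"dp": [-7, 39, 10], "turn": 0}, {"dp": [-7, 39, 10], "turn": 0}, {"dp": [0, 0, 10], "turn": 0}, {"dp": [0, 0, 5], "turn": 0}, {"dp": [0, 0, 0], "turn": 0}])

```text
t: 29.15
tool_pos: [0.503, 0.0233, 0.1614]
tool_rot: [-3.123, 0.078, 2.867]
wrist_force: [0.3, -0.1, -0.7]
finger_gap: 0.0426
```

Run:
```python
from h import *
go('b',.95,.113); p=cam("wrist");  wings(p,.12)
```

```text
b dp [ 1.8  0.1 48.4] turn [   0.8 -179.2] q1,q6 [ 4.2 19.9] pos [0.503  0.0233 0.1614] yaw 164.3 F [ 0.3 -0.1 -0.7] gap 0.0426 t 29.15
0 0.94 854 288.0 394.0 [ 0.5925 -0.0259  0.12  ] 118.3 [0.0063 0.0074]
1 0.8 285 120.0 366.0 [ 0.5398 -0.1284  0.12  ] 114.1 [0.0018 0.0079]
2 0.73 2679 119.0 227.0 [ 0.4497 -0.0807  0.12  ] 27.5 [0.0082 0.0108]
```

>>> apply_moves(motion=[{"dp": [1, 1, 12], "turn": 0}, {"dp": [1, 2, 12], "turn": 0}, {"dp": [0, 1, 12], "turn": 0}, {"dp": [0, 0, 10], "turn": 0}, {"dp": [0, 0, 0], "turn": 0}])

```text
t: 29.75
tool_pos: [0.5058, 0.0217, 0.1152]
tool_rot: [-3.124, 0.084, 2.859]
wrist_force: [0.2, -0.1, -0.3]
finger_gap: 0.0426
```

Run:
```python
from h import *
go('b',.95,.113)
```

```text
b dp [1.4 0.1 2.1] turn [   0.4 -179.6] q1,q6 [ 4.  20.1] pos [0.5058 0.0217 0.1152] yaw 163.8 F [ 0.2 -0.1 -0.3] gap 0.0426 t 29.75
```

>>> apply_moves(motion=[{"dp": [1, 0, 1.5], "turn": 0}, {"dp": [0, 0, 0], "turn": 0}, {"dp": [0, 0, 0], "turn": 0}, {"dp": [0, 0, 0], "turn": 0}, {"dp": [0, 0, 0], "turn": 0}, {"dp": [0, 0, 0], "turn": 8.5}, {"dp": [0, 0, 0], "turn": 8.5}, {"dp": [0, 0, 0], "turn": 8.5}, {"dp": [0, 0, 0], "turn": 8.5}, {"dp": [0, 0, 0], "turn": 8.5}, {"dp": [0, 0, 0], "turn": 6}, {"dp": [0, 0, 0], "turn": 0}], fingers=0)

```text
t: 30.95
tool_pos: [0.5042, 0.0205, 0.1137]
tool_rot: [3.092, 0.071, 1.993]
wrist_force: [0.9, 0.3, -2.0]
finger_gap: 0.0072
```

>>> apply_moves(motion=[{"dp": [0, 0, 0], "turn": 4}, {"dp": [0, 0, 0], "turn": 4}, {"dp": [0, 0, 0], "turn": 4}])

```text
t: 31.25
tool_pos: [0.5042, 0.0207, 0.1137]
tool_rot: [3.079, 0.06, 1.789]
wrist_force: [0.4, -0.4, -0.4]
finger_gap: 0.007
```

Run:
```python
from h import *
go('b',1.9,.113); print(env.state()['torque'])
```

```text
b dp [1.3 0.7 0.6] turn [173.5  -6.5] q1,q6 [ 4.1 81.4] pos [0.5042 0.0207 0.1137] yaw 102.5 F [ 0.4 -0.4 -0.4] gap 0.007 t 31.25
[-0.22853056  0.27457826  1.57444438]
```

b is home. d is last.

>>> apply_moves(motion=[{"dp": [0, 0, 0], "turn": 0}, {"dp": [0, 0, 0], "turn": 0}, {"dp": [0, 0, 0], "turn": 0}, {"dp": [0, 0, -15], "turn": 0}, {"dp": [0, 0, -30], "turn": 0}, {"dp": [0, 0, -30], "turn": -8.5}, {"dp": [0, 0, -15], "turn": -8.5}, {"dp": [0, 0, 0], "turn": -8.5}, {"dp": [0, 0, 0], "turn": -8.5}, {"dp": [0, 0, 0], "turn": -8.5}, {"dp": [0, 0, 0], "turn": -8.5}, {"dp": [0, 0, 0], "turn": -8.5}], fingers=0.5)

```text
t: 32.45
tool_pos: [0.4989, 0.0238, 0.2107]
tool_rot: [-3.121, 0.091, 2.855]
wrist_force: [-0.2, 0.3, 0.1]
finger_gap: 0.043
```

Run:
```python
from h import *
go('d',.97,.160)
```

```text
d dp [ -98.4 -135.7   62.7] turn [   1.3 -178.7] q1,q6 [ 4.5 20.9] pos [0.4989 0.0238 0.2107] yaw 163.6 F [-0.2  0.3  0.1] gap 0.043 t 32.45
```

>>> apply_moves(motion=[{"dp": [-25, -34, 10], "turn": 0.5}, {"dp": [-25, -34, 13], "turn": 0.5}, {"dp": [-25, -34, 13], "turn": 0}, {"dp": [-25, -34, 13], "turn": 0}, {"dp": [0, 0, 10], "turn": 0}, {"dp": [0, 0, 0], "turn": 0}])

```text
t: 33.05
tool_pos: [0.5637, -0.1429, 0.1647]
tool_rot: [-3.123, 0.097, 2.849]
wrist_force: [-0.3, 1.2, 0.2]
finger_gap: 0.0429
```

Run:
```python
from h import *
go('d',.97,.113); p=cam("wrist");  wings(p,.12)
```

```text
d dp [10.9  5.5 50.8] turn [   1. -179.] q1,q6 [-13.5   3.2] pos [ 0.5637 -0.1429  0.1647] yaw 163.3 F [-0.3  1.2  0.2] gap 0.0429 t 33.05
0 0.9 3012 598.0 65.0 [0.5017 0.0111 0.12  ] 94.9 [0.0055 0.009 ]
1 0.64 1428 326.0 248.0 [ 0.5563 -0.1375  0.12  ] 161.9 [0.0043 0.0113]
2 0.62 2469 370.0 30.0 [ 0.4568 -0.0875  0.12  ] 31.8 [0.0046 0.0081]
3 0.61 1576 513.0 277.0 [ 0.6058 -0.0351  0.12  ] 26.6 [0.0043 0.0134]
```

>>> apply_moves(motion=[{"dp": [5, 2, 12], "turn": 1}, {"dp": [5, 2, 12], "turn": 0}, {"dp": [0, 0, 12], "turn": 0}, {"dp": [0, 0, 10], "turn": 0}, {"dp": [0, 0, 0], "turn": 0}])

```text
t: 33.65
tool_pos: [0.5621, -0.1322, 0.1226]
tool_rot: [-3.126, 0.107, 2.842]
wrist_force: [-0.6, -0.3, 0.2]
finger_gap: 0.0427
```

Run:
```python
from h import *
go('d',.97,.113)
```

```text
d dp [ 2.3 -5.1  9.5] turn [   0.5 -179.5] q1,q6 [-12.5   4.6] pos [ 0.5621 -0.1322  0.1226] yaw 162.8 F [-0.6 -0.3  0.2] gap 0.0427 t 33.65
```

>>> apply_moves(motion=[{"dp": [2, -5, 7], "turn": 0}, {"dp": [0, 0, 0], "turn": 0}, {"dp": [0, 0, 0], "turn": 0}])

```text
t: 33.95
tool_pos: [0.56, -0.1368, 0.1159]
tool_rot: [-3.126, 0.109, 2.843]
wrist_force: [-0.0, -0.1, 0.7]
finger_gap: 0.0427
```

Run:
```python
from h import *
go('d',.97,.113)
```

```text
d dp [ 0.9 -0.2  2.8] turn [   0.6 -179.4] q1,q6 [-13.    4.1] pos [ 0.56   -0.1368  0.1159] yaw 162.9 F [-0.  -0.1  0.7] gap 0.0427 t 33.95
```

>>> apply_moves(motion=[{"dp": [0.5, 0, 2], "turn": 0}, {"dp": [0, 0, 0], "turn": 0}, {"dp": [0, 0, 0], "turn": 0}, {"dp": [0, 0, 0], "turn": 0}, {"dp": [0, 0, 0], "turn": 0}, {"dp": [0, 0, 0], "turn": 8.5}, {"dp": [0, 0, 0], "turn": 8.5}, {"dp": [0, 0, 0], "turn": 8.5}, {"dp": [0, 0, 0], "turn": 8.5}, {"dp": [0, 0, 0], "turn": 8.5}, {"dp": [0, 0, 0], "turn": 6}, {"dp": [0, 0, 0], "turn": 0}], fingers=0)

```text
t: 35.15
tool_pos: [0.5594, -0.1381, 0.114]
tool_rot: [3.072, 0.086, 1.975]
wrist_force: [0.8, 2.1, 0.6]
finger_gap: 0.0069
```

>>> apply_moves(motion=[{"dp": [0, 0, 0], "turn": 4}, {"dp": [0, 0, 0], "turn": 4}, {"dp": [0, 0, 0], "turn": 4}])

```text
t: 35.45
tool_pos: [0.5595, -0.1379, 0.1141]
tool_rot: [3.057, 0.072, 1.774]
wrist_force: [-0.1, -1.3, 1.4]
finger_gap: 0.0071
```

Run:
```python
from h import *
go('d',1.9,.113); print(env.state()['torque'])
```

```text
d dp [ 1.1 -0.   1. ] turn [172.6  -7.4] q1,q6 [-12.9  65.2] pos [ 0.5595 -0.1379  0.1141] yaw 101.6 F [-0.1 -1.3  1.4] gap 0.0071 t 35.45
[-0.32955029  0.43777854  1.62291881]
```

d is against its stop at 1.6 N m. I'll release, lift and inspect.

>>> apply_moves(motion=[{"dp": [0, 0, 0], "turn": 0}, {"dp": [0, 0, 0], "turn": 0}, {"dp": [0, 0, 0], "turn": 0}, {"dp": [0, 0, -15], "turn": 0}, {"dp": [0, 0, -30], "turn": 0}, {"dp": [0, 0, -35], "turn": 0}, {"dp": [0, 0, -35], "turn": 0}, {"dp": [30, -4, -35], "turn": 0}, {"dp": [30, -4, -35], "turn": 0}, {"dp": [30, -4, -20], "turn": 0}, {"dp": [0, 0, 0], "turn": 0}], fingers=0.5)

```text
t: 36.55
tool_pos: [0.5068, -0.0403, 0.3171]
tool_rot: [3.059, 0.069, 1.782]
wrist_force: [0.2, -0.7, -0.9]
finger_gap: 0.0427
```

Run:
```python
from h import *
p=cam("wrist"); wings(p,.120)
cv2.imwrite("pics/w6.png",cv2.resize(p['pixels'][80:360,170:480],None,fx=2,fy=2,interpolation=cv2.INTER_CUBIC)); print(env.state()['t'],env.state()['tool_pos'])
```

```text
0 0.89 513 398.0 206.0 [ 0.6064 -0.0281  0.12  ] 11.3 [0.0051 0.0108]
1 0.83 635 311.0 136.0 [0.5025 0.0209 0.12  ] 110.2 [0.0045 0.0105]
2 0.81 618 242.0 227.0 [ 0.4517 -0.0815  0.12  ] 22.9 [0.0056 0.0106]
3 0.69 386 329.0 287.0 [ 0.5564 -0.135   0.12  ] 111.5 [0.0044 0.0122]
36.65 [ 0.50690324 -0.04240943  0.3143339 ]
```

View pics/w6.png

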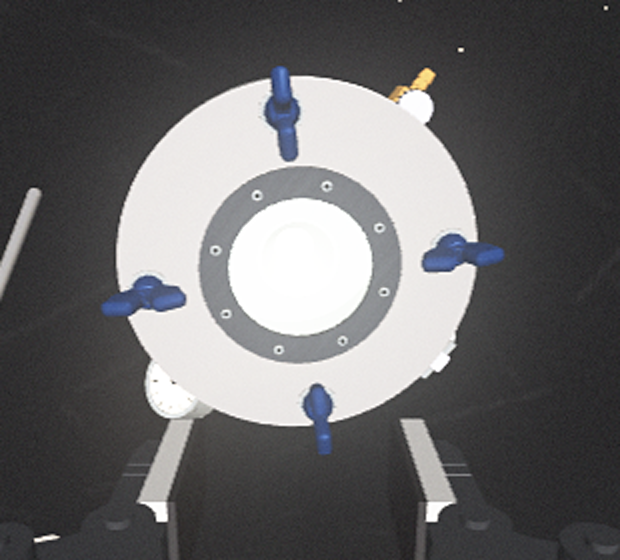

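The close view shows all four wings pointing at the window centre: b (282,112), a (460,253), d (318,415) and c (145,295). The cover sits centred, so I'll hand in.

Run:
```python
from h import *
print(env.hand_in())
```

```text
the job is handed in; nothing more can be done
None
```

I tightened all four wing screws clockwise in cross order (a, c, b, d). In the first round each went to about 0.95 rad, and in the second each went fully home. I then released the last screw, lifted clear and handed the job in at about 37 s, under the 72 s limit.

**Last checks**
- **Home stops:** each screw reached its hard stop in the second round, with the wrist torque rising to 1.6–1.7 N m.
- **Wing direction:** in the last picture all four wings point at the window's centre.
- **Forces:** the wrist-force readings stayed around 2 N or less, so the arm never leaned on the cover.

**What disagreed or was not checked**
- **Camera angles:** the network's wing angles scattered up to about 8° from the expected directions. I relied on the stop torque and the picture instead.
- **Tool tilt:** the tool had tilted by up to about 6° by the end. The grips still held.
- **Cover level:** I did not measure it directly. I infer it from all four screws being at their stops.
- **Bystanders:** I did not re-check the loose items with a final top view, but the arm never went near them at their height.

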